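# Slide the loose coaster into the tasting board's empty recess

## Task

On the wooden tasting board a round coaster is lying loose on top. Without picking it up, push it across the board with your fingertips and over the edge of the one empty round recess until it drops in and lies flat, flush with the board like the other two. Leave the other coasters and their little glasses, and everything else on the table, where they are.

Things in the scene. Friction and masses are not known exactly. Their poses are not given: they have to be found in the camera images.
- coaster_center (a point): Centre (half-way up) of the loose coaster: a plain white ceramic disc, 80 mm across, 10 mm thick, about 0.11 kg, no hole or grip. At the start it lies flat on the board's bare front strip (-x side of the board), its underside at the board's top. Seated, its top is flush with the board.
- board: Tasting board: flat wooden slab fixed to the table, 230 mm (own x) by 360 mm (own y) by 24 mm high, no raised border. Origin at the centre of its underside, on the table. Three round recesses, 84 mm across and 10 mm deep (floor 14 mm, board top 24 mm above the table), with centres at own x = +45 mm and own y = -110, 0 and +110 mm; the rest of the top is flat and bare. Own x points roughly away from the robot, turned by up to 0.3 rad.
- felt: Thin grey felt dot (60 mm across, 0.6 mm thick, look only, nothing to feel) in the middle of the empty recess's floor; its origin is the centre of that recess, 14 mm above the table. The empty recess may be any of the three.
- seated_a_center (a point): Centre of one of the two coasters already seated, same disc as the loose one, loose in its recess and flush with the board.
- seated_b_center (a point): Centre of the other seated coaster, likewise.
- glass_a_center (a point): Centre (half-way up) of a small clear tasting glass, 58 mm high, 46 mm across at the mouth, standing loose on the middle of seated coaster a.
- glass_b_center (a point): Centre of the second such glass, standing on seated coaster b.
- flask: Bystander: steel travel mug with a lid, 82 mm across, 125 mm high, on the table to the left (+y) of the board; origin under its centre.
- tin: Bystander: aluminium tin, 70 mm across, 50 mm high, on the table to the right (-y) of the board; origin under its centre.
Mind the look-alikes: they are no part of the job. What is shaped like the part that bears glass_b_center but black or blue is not meant. Leave any orange or yellow look-alike of the part that bears coaster_center alone.

How it is judged:
At the end, for the whole second after the job is handed in: The coaster rests in the empty recess: centre within 6 mm of the recess's centre and at most 21 mm above the table (19 mm when seated), tilt under 0.05 rad. The seated coasters moved less than 8 mm; each small glass stands upright (0.1 rad) within 20 mm of its coaster's middle (horizontal distance between coaster_center and felt below 0.006 m and height (world z) of coaster_center below 0.021 m and angle between coaster_center's own z axis and vertical below 0.05 rad and linear speed of coaster below 0.02 m/s and distance of each of seated_a_center, seated_b_center from where it was at the start of the episode below 0.008 m and horizontal distance between glass_a_center and seated_a_center below 0.02 m and horizontal distance between glass_b_center and seated_b_center below 0.02 m and angle between each of glass_a_center, glass_b_center's own z axis and vertical below 0.1 rad); the robot touches nothing.
It fails at once if the loose coaster is lifted or carried: its centre more than 37 mm above the table (29 mm when it lies on the board) (height (world z) of coaster_center above 0.037 m).
It fails at once if the loose coaster is pushed off the board or tipped up (centre below 12 mm, or tilted more than 0.5 rad) (height (world z) of coaster_center below 0.012 m or angle between coaster_center's own z axis and vertical above 0.5 rad).
It fails at once if a seated coaster is shifted out of its recess (moved more than 8 mm) (distance of any of seated_a_center, seated_b_center from where it was at the start of the episode above 0.008 m).
It fails at once if a little glass is tipped more than 0.3 rad or moved more than 25 mm (angle between any of glass_a_center, glass_b_center's own z axis and vertical above 0.3 rad or distance of any of glass_a_center, glass_b_center from where it was at the start of the episode above 0.025 m).
It fails at once if a bystander on the table is moved more than 20 mm (distance of any of flask, tin from where it was at the start of the episode above 0.02 m).
It also fails if it takes over 54 s, if anything falls off the work surface, if the arm or the gripper's body presses on something with over 40 N, if the wrist force passes 120 N, or if a joint passes its speed limit or range.

## Robot

A 6-joint arm with a two-finger parallel gripper is mounted at the origin on the work surface. World frame = base frame: x ahead of the robot, y to its left, z up, the work surface at z = 0. Lengths are in m, angles in rad, forces in N, time in s.
With the tool pointing down it reaches from about 0.4 to 0.825 m from the base axis. Payload 7 kg.
Tool frame: the origin (TCP) lies at the very end of the fingers, on their centre line; the grasp point (between the pads) lies 19 mm behind it; x points along the fingers, y is the direction in which the jaws open and shut, and the axes are right-handed (so a half turn about x gives the same grasp; the last joint's range is limited). The gripper opens to 85 mm and grips with 20 to 120 N. Pads are 22 mm wide; open, the fingers measure 114 mm over their backs; the gripper's body (76 mm by 85 mm) begins 54 mm behind the grasp point. The pads swing forward as they close: fully open they stand 13 mm farther back than shut.
Start: joints at [0.288, 0.359, 0.012, 0, -1.224, -0.288], TCP at [0.675, -0, 0.231] pointing down, gripper open.
Joint ranges: [-3.07, 3.07], [-1.43, 2.12], [-1.02, 1.25], [-3.03, 1.67], [-3.05, -0], [-3.03, 3.03]. Speed limits (rad/s): [2.39, 2.39, 3.01, 3.14, 3.14, 3.14].

## Interface

Orientations are given as [roll, pitch, yaw] about the fixed x, y, z axes, in that order (R = Rz(yaw) Ry(pitch) Rx(roll)).
In Python, from workcell import * gives the robot as it stands.
- The arm moves only by the tool jog_arm, never from a script. Its argument "plan" is one flat list of numbers, 7 for each row, row after row: the shift along the tool's x, y, z scaled (see below), then the turn, a rotation vector about the tool's x, y, z scaled (see below), then the closure, from 0 (fully open) to 1 (shut). In form: [tx, ty, tz, ax, ay, az, claw, tx, ty, tz, ax, ay, az, claw, ...]. A call has 1 to 10 rows; each row is the pose to reach, as a shift and turn from the pose commanded when the call began, along the tool's axes at that moment; what a row does not reach only later rows make up. The controller multiplies each number of a shift by 100 mm and each number of a turn by pi/2 rad. A row lasts 1/12 s, in which the tool goes at most 41.7 mm and 7.16 degrees, less where a joint would pass 70% of its speed; a pose out of reach is approached as far as the arm can. A call with a number of a shift or a turn outside -1 to 1 is refused whole. A call with a gripper value outside its range is refused whole. The fingers move at their own pace and stop on an object; "force" is the grip in N (left out, the last holds). Time passes only in rows, so rows that repeat a pose let the fingers close. It gives the time, the measured TCP pose, the force and the opening at its end, in the units of the state.
- state(): the state, without advancing time (a new reading comes with each control period).
- grab_frame(name): name is "scene" or "side" or "wrist"; returns (picture, depth): 400x640x3 uint8, red, green, blue; 400x640 float32, m along the optical axis (not along the pixel's ray), 0 where there is no reading.
- camera_model(name): a dict with "mtx" (3x3 intrinsics, pixels), "k1" (the pictures are not rectified: a ray, as slopes to the right and down, at radius r is drawn at 1 + k1 r^2 times it, then the intrinsics apply), "eye" and "rotation" of the camera in the world. Camera axes: x right, y up, looking along -z (the intrinsics and any distortion apply to the point x, -y, -z); pixel columns grow to the right and rows downward; lengths in m; the calibration is good to about 2 mm. A picture is of the moment at which its call begins: read the wrist's pose just before it. camera_model takes no time and is no camera call; for the wrist camera it gives the pose at the moment of the call.
- hand_in(): hands the job in, once; it reports no verdict.
The state is a dict: "clock": time; "joint_positions": joint angles; "dq": joint speeds; "effort": joint torques, N m; "position": TCP position; "tcp_rot": TCP orientation; "force": force on the tool from outside, world axes, zero at the start; "moment": the same for the moment, N m; "finger_gap": finger opening in m.
Only numpy, scipy, OpenCV 4.12 (cv2) and the standard library are available. Lean on these libraries where they do the work, as an engineer would, in place of code of your own. Each camera call takes 0.05 s, during which the arm holds its last target. There are 200 camera calls.

## Working session

There is one attempt and no reset: what is moved stays moved. The work goes in short steps, Python scripts to look and compute and a tool call to move; the robot and the scene stay as the last step left them, time stands still between calls to the robot, and variables do not carry over. Pictures are saved under pics/ and viewed, about 8 in all and at most 12, crops included, and the job is handed in when it is done.

Besides the shell and the picture viewer there is one more tool, called after "Emit:" by a JSON object that holds its "method" and its "body", one argument or row to a line. jog_arm: Moves the arm, as the interface text tells. Shifts and turns lie within -1 to 1; 1 stands for 100 mm of shift or pi/2 rad of turn. Its arguments: {"type":"object","properties":{"plan":{"type":"array"},"force":{"type":"number"}},"required":["plan"]}

```bash
mkdir -p pics
cat > h.py <<'E'
from workcell import *
import numpy as np, cv2
def ray(cm,u,v):
    K=np.array(cm["mtx"]);R=np.array(cm["rotation"]);k=cm["k1"]
    d=np.array([(u-K[0,2])/K[0,0],(v-K[1,2])/K[1,1]]);s=d.copy()
    for _ in range(20): s=d/(1+k*(s@s))
    return np.array(cm["eye"]),R@np.array([s[0],-s[1],-1])
def onz(cm,u,v,z):
    e,d=ray(cm,u,v); return e+d*(z-e[2])/d[2]
def proj(cm,p):
    K=np.array(cm["mtx"]);q=np.array(cm["rotation"]).T@(np.array(p)-np.array(cm["eye"]))
    s=np.array([q[0],-q[1]])/-q[2]; s=s*(1+cm["k1"]*(s@s)); return K[0,0]*s[0]+K[0,2],K[1,1]*s[1]+K[1,2]
E
python3 - <<'E'
from h import *
s=state();print(s)
for n in("scene","side","wrist"):
    cm=camera_model(n);p,d=grab_frame(n);np.savez(f"{n}0.npz",p=p,d=d);import pickle;pickle.dump(cm,open(f"{n}0.pkl","wb"))
    cv2.imwrite(f"pics/{n}0.png",p[:,:,::-1]);print(n,cm["eye"],cm["mtx"][0],np.round(cm["rotation"],2).tolist())
E
```

```text
{'clock': 0.0, 'joint_positions': array([ 2.88092006e-01,  3.59387369e-01,  1.10370792e-02, -3.70962345e-04,
       -1.22408886e+00, -2.88049685e-01]), 'dq': array([-0.00042943, -0.00013575, -0.00039152,  0.00036364,  0.00072809,
        0.00056049]), 'effort': array([ 2.55543900e-04, -5.83324420e+01,  2.93422562e+01,  6.93659976e+00,
       -6.00149287e-03, -1.14765509e-06]), 'position': array([ 6.74506366e-01, -2.78650391e-05,  2.30350137e-01]), 'tcp_rot': array([ 1.64970728,  1.56911689, -3.06276572]), 'force': array([ 1.03233607, -0.0115358 , -0.7832467 ]), 'moment': array([-0.02223838, -0.03153232,  0.01077514]), 'finger_gap': 0.08564294562115345}
scene [1.72250565 0.03116975 0.96890363] [437.05532483   0.         316.55447202] [0.89, 0.02, 1.6]
side [ 0.53102979 -0.86440383  0.84897367] [442.44718266   0.         315.84972976] [0.83, -0.01, -0.08]
wrist [ 0.67475472 -0.06776793  0.37458491] [276.3229042    0.         319.94725654] [-0.27, -0.0, 3.14]
```

View pics/scene0.png

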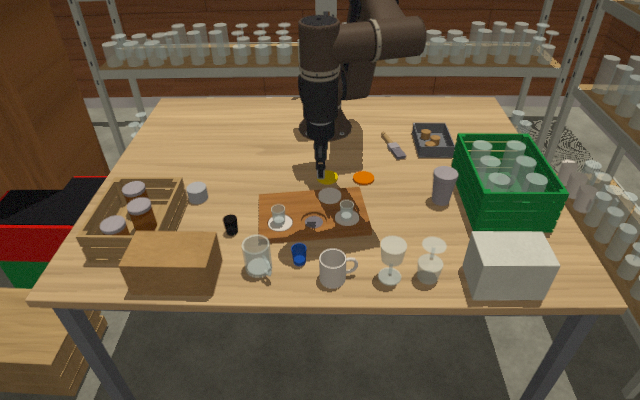

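View pics/wrist0.png

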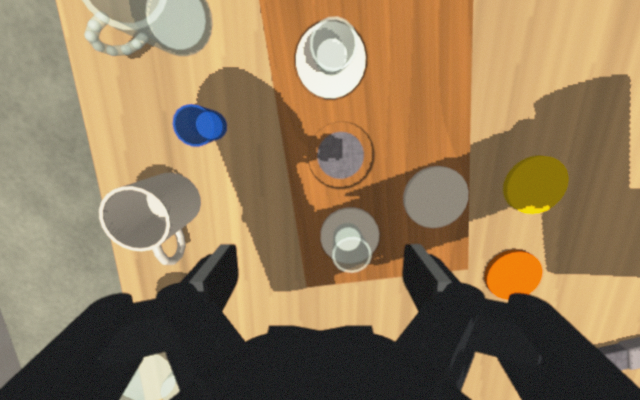

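The scene and wrist views show the middle recess empty: its felt is at wrist (340,155). The loose coaster is at (436,197), and the seated coasters with glasses are at (331,60) and (349,235). The orange and yellow discs lie on the table at (514,273) and (537,184).

Run:
```python
from h import *
import pickle
cm=pickle.load(open("wrist0.pkl","rb"));z=np.load("wrist0.npz");p=z["p"];d=z["d"]
hsv=cv2.cvtColor(p,cv2.COLOR_RGB2HSV);m=((hsv[...,1]<75)).astype(np.uint8)*255
m=cv2.morphologyEx(m,cv2.MORPH_OPEN,np.ones((3,3)))
vis=p.copy()
cs,_=cv2.findContours(m,cv2.RETR_EXTERNAL,cv2.CHAIN_APPROX_NONE)
for c in cs:
    a=cv2.contourArea(c);x,y,w,h=cv2.boundingRect(c)
    if a<400 or not(270<x+w/2<480 and y+h/2<275): continue
    zz=0.034 if x>380 else (0.0146 if 100<y+h/2<190 else .024)
    P=np.array([onz(cm,*q[0],zz)[:2]*1000 for q in c],np.float32)
    (cx,cy),r=cv2.minEnclosingCircle(P);h=cv2.convexHull(P)
    A=np.c_[h[:,0]*2,np.ones(len(h))];b=(h[:,0]**2).sum(1);s=np.linalg.lstsq(A,b,rcond=None)[0]
    print((x,y,w),a,"enc",cx,cy,r,"fit",s[:2],np.sqrt(s[2]+s[0]**2+s[1]**2))
    cv2.drawContours(vis,[c],-1,(0,255,0),1)
for u,v in[(340,155),(436,197),(331,60),(349,235),(430,130),(470,200),(266,0),(275,290),(469,268),(472,0)]:
    e=onz(cm,u,v,.024);print((u,v),e.round(4),"depthz",(np.array(cm["eye"])[2]+ray(cm,u,v)[1][2]*d[v,u]).round(4))
cv2.imwrite("pics/w0m.png",cv2.resize(vis[0:300,240:500],None,fx=2,fy=2)[:,:,::-1])
```

```text
Traceback (most recent call last):
  File "h.py", line 9, in onz
    e,d=ray(cm,u,v); return e+d*(z-e[2])/d[2]
                                         ~^^^
IndexError: invalid index to scalar variable.
```

```bash
sed -i 's/^import numpy as np, cv2/&\nfrom scipy.spatial.transform import Rotation as Ro/; s/np.array(cm\["rotation"\])/Ro.from_euler("xyz",cm["rotation"]).as_matrix()/' h.py
cat > m.py <<'E'
from h import *
import pickle
cm=pickle.load(open("wrist0.pkl","rb"));z=np.load("wrist0.npz");p=z["p"];d=z["d"]
hsv=cv2.cvtColor(p,cv2.COLOR_RGB2HSV);m=((hsv[...,1]<75)).astype(np.uint8)*255
m=cv2.morphologyEx(m,cv2.MORPH_OPEN,np.ones((3,3)))
vis=p.copy()
cs,_=cv2.findContours(m,cv2.RETR_EXTERNAL,cv2.CHAIN_APPROX_NONE)
for c in cs:
    a=cv2.contourArea(c);x,y,w,h=cv2.boundingRect(c)
    if a<400 or not(270<x+w/2<480 and y+h/2<275): continue
    zz=0.034 if x>380 else (0.0146 if 100<y+h/2<190 else .024)
    P=np.array([onz(cm,*q[0],zz)[:2]*1000 for q in c],np.float32)
    (cx,cy),r=cv2.minEnclosingCircle(P);h=cv2.convexHull(P)
    A=np.c_[h[:,0]*2,np.ones(len(h))];b=(h[:,0]**2).sum(1);s=np.linalg.lstsq(A,b,rcond=None)[0]
    print((x,y,w),a,"enc",cx,cy,r,"fit",s[:2],np.sqrt(s[2]+s[0]**2+s[1]**2))
    cv2.drawContours(vis,[c],-1,(0,255,0),1)
for u,v in[(340,155),(436,197),(331,60),(349,235),(430,130),(470,200),(266,0),(275,290),(469,268),(472,0)]:
    e=onz(cm,u,v,.024);print((u,v),e.round(4),"depthz",(np.array(cm["eye"])[2]+ray(cm,u,v)[1][2]*d[v,u]).round(4))
cv2.imwrite("pics/w0m.png",cv2.resize(vis[0:300,240:500],None,fx=2,fy=2)[:,:,::-1])
E
python3 m.py
```

```text
(321, 208, 58) 2732.5 enc 634.0103149414062 88.3441390991211 47.306461334228516 fit [633.84669311  87.83478605] 43.45151393474234
(404, 166, 64) 3035.5 enc 526.7713623046875 24.521392822265625 41.573265075683594 fit [526.99551029  24.96650507] 40.56642580389825
(318, 132, 45) 1593.5 enc 647.8866577148438 -26.36739730834961 29.742084503173828 fit [648.00144052 -26.45458691] 29.362672411794335
(295, 17, 71) 4342.5 enc 660.9005126953125 -137.3663330078125 42.51571273803711 fit [ 661.78633976 -137.16274624] 40.83703141830846
(0, 0, 640) 89687.0 enc 672.4264526367188 215.68673706054688 533.599609375 fit [678.26253968  90.03477219] 429.95192464166047
(340, 155) [ 0.6487 -0.028   0.024 ] depthz 0.0154
(436, 197) [0.5216 0.0269 0.024 ] depthz 0.0352
(331, 60) [ 0.6612 -0.1364  0.024 ] depthz 0.0378
(349, 235) [0.6342 0.0806 0.024 ] depthz 0.0791
(430, 130) [ 0.5388 -0.0583  0.024 ] depthz 0.0265
(470, 200) [0.4767 0.0311 0.024 ] depthz 0.0025
(266, 0) [ 0.7326 -0.1952  0.024 ] depthz 0.0246
(275, 290) [0.739  0.1662 0.024 ] depthz 0.0016
(469, 268) [0.4636 0.1308 0.024 ] depthz 0.0025
(472, 0) [ 0.5087 -0.1947  0.024 ] depthz 0.0267
```

View pics/w0m.png

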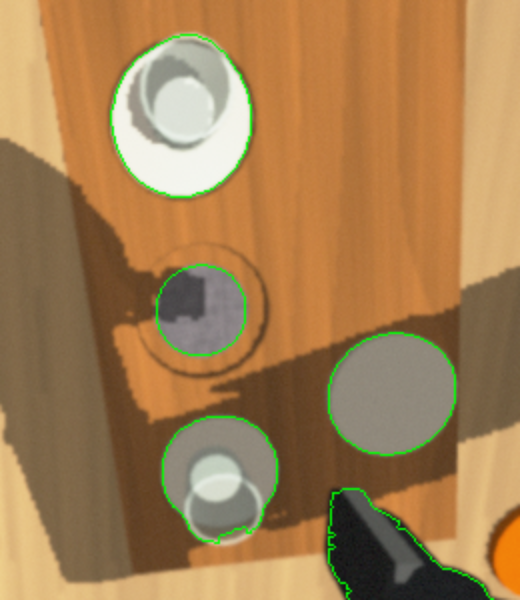

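The detection fits are clean. The coaster is at (527,25) mm and the recess at (648,-26.4) mm. I'll push with the two half-open fingertips straddling the disc's rear, moving along the line to the recess.

```bash
cat > go.py <<'E'
from h import *
def go(pos,jaw_deg):
    "shift/turn numbers (tool axes, scaled) to vertical tool at pos with jaw axis at jaw_deg"
    s=state();R=Ro.from_euler("xyz",s["tcp_rot"]).as_matrix()
    a=np.radians(jaw_deg);best=None
    for k in(0,np.pi):
        y=np.array([np.cos(a+k),np.sin(a+k),0]);x=np.array([0,0,-1.]);T=np.c_[x,y,np.cross(x,y)]
        rv=Ro.from_matrix(R.T@T).as_rotvec()
        if best is None or np.linalg.norm(rv)<np.linalg.norm(best):best=rv
    print("R",R.round(3).tolist());print("pos",s["position"].round(4),"gap",s["finger_gap"],"F",s["force"].round(2),"t",s["clock"])
    print("shift",(R.T@(np.array(pos)-s["position"])/.1).round(3),"turn",(best/(np.pi/2)).round(4))
E
python3 -c "
from go import *
go([.476,.0465,.231],67);go([.476,.0465,.045],67)"
```

```text
R [[-0.001, -1.0, 0.0], [-0.0, 0.0, 1.0], [-1.0, 0.001, -0.0]]
pos [ 0.6746 -0.      0.2306] gap 0.08572892283900843 F [-0.29  0.26  0.65] t 0.15
shift [-0.002  1.986  0.465] turn [-7.445e-01  4.000e-04 -8.000e-04]
R [[-0.001, -1.0, 0.0], [-0.0, 0.0, 1.0], [-1.0, 0.001, -0.0]]
pos [ 0.6746 -0.      0.2306] gap 0.08572892283900843 F [-0.29  0.26  0.65] t 0.15
shift [1.858 1.984 0.465] turn [-7.445e-01  4.000e-04 -8.000e-04]
```

Emit:
{"method": "jog_arm", "body": {
  "plan": [0,0.4,0.2,-0.08,0,0,0.41,0,0.8,0.3,-0.16,0,0,0.41,0,1,0.465,-0.24,0,0,0.41,0,1,0.465,-0.32,0,0,0.41,0,1,0.465,-0.4,0,0,0.41,0,1,0.465,-0.48,0,0,0.41,0,1,0.465,-0.56,0,0,0.41,0,1,0.465,-0.64,0,0,0.41,0,1,0.465,-0.7445,0,0,0.41,0,1,0.465,-0.7445,0,0,0.41],
  "force": 30
}}

```text
clock: 0.98
position: [0.5747, 0.0465, 0.2311]
tcp_rot: [0.5, 1.57, -3.036]
force: [-0.2, -0.3, 0.1]
finger_gap: 0.0503
```

```bash
python3 -c "
from go import *
go([.476,.0465,.045],67)"
```

```text
R [[-0.0, -0.384, -0.923], [-0.0, -0.923, 0.384], [-1.0, 0.0, 0.0]]
pos [0.5747 0.0465 0.2311] gap 0.0502884860031946 F [-0.19 -0.27  0.15] t 0.9833
shift [1.861 0.379 0.911] turn [ 0.0047  0.0003 -0.0002]
```

Emit:
{"method": "jog_arm", "body": {
  "plan": [0,0.2,0.4,0,0,0,0.41,0,0.379,0.8,0,0,0,0.41,0,0.379,0.911,0,0,0,0.41,0.3,0.379,0.911,0,0,0,0.41,0.6,0.379,0.911,0,0,0,0.41,0.9,0.379,0.911,0,0,0,0.41,1,0.379,0.911,0,0,0,0.41]
}}

```text
clock: 1.57
position: [0.4738, 0.0464, 0.1279]
tcp_rot: [0.686, 1.566, -2.857]
force: [-1.6, -0.1, -0.2]
finger_gap: 0.0505
```

Emit:
{"method": "jog_arm", "body": {
  "plan": [0.25,0,0,0,0,0,0.41,0.5,0,0,0,0,0,0.41,0.7,0,0,0,0,0,0.41,0.82,0,0,0,0,0,0.41,0.86,0,0,0,0,0,0.41,0.86,0,0,0,0,0,0.41]
}}

```text
clock: 2.07
position: [0.4761, 0.047, 0.0448]
tcp_rot: [0.989, 1.569, -2.554]
force: [0.5, 0.3, -0.3]
finger_gap: 0.0504
```

Run:
```python
from go import *
go([.476,.0465,.03],67)
p,d=grab_frame("wrist");cv2.imwrite("pics/w1.png",p[:,:,::-1])
p,d=grab_frame("side");cm=camera_model("side");u,v=proj(cm,[.5,.03,.03]);print(u,v)
u,v=int(u),int(v);c=cv2.resize(p[v-60:v+60,u-80:u+80],None,fx=4,fy=4);w=cv2.imread("pics/w1.png")
cv2.imwrite("pics/s1.png",np.vstack([c[:280,:,::-1],w[0:300]]))
```

```text
R [[-0.002, -0.391, -0.921], [-0.001, -0.921, 0.391], [-1.0, 0.002, 0.001]]
pos [0.4761 0.047  0.0448] gap 0.050442956453921786 F [ 0.51  0.34 -0.3 ] t 2.0667
shift [ 0.148  0.005 -0.001] turn [ 0.0001  0.0007 -0.0011]
276.4290114729691 197.95119093902488
```

View pics/s1.png

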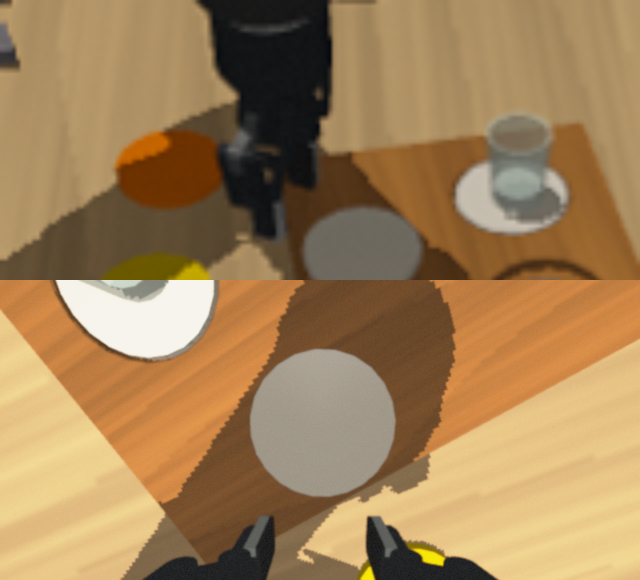

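The fingers straddle the disc symmetrically: its centre is at column 322, with the tips at about 265 and 375. Next I'll lower in small steps to feel the board.

Emit:
{"method": "jog_arm", "body": {
  "plan": [0.07,0,0,0,0,0,0.41,0.13,0,0,0,0,0,0.41,0.16,0,0,0,0,0,0.41,0.16,0,0,0,0,0,0.41]
}}

```text
clock: 2.5
position: [0.4759, 0.047, 0.0288]
tcp_rot: [0.81, 1.57, -2.733]
force: [-1.1, -0.7, 0.3]
finger_gap: 0.0504
```

Emit:
{"method": "jog_arm", "body": {
  "plan": [0.01,0,0,0,0,0,0.41,0.02,0,0,0,0,0,0.41,0.02,0,0,0,0,0,0.41]
}}

```text
clock: 2.75
position: [0.4763, 0.0472, 0.0273]
tcp_rot: [-2.602, 1.571, 0.139]
force: [0.3, 0.5, 0.8]
finger_gap: 0.0507
```

Emit:
{"method": "jog_arm", "body": {
  "plan": [0.01,0,0,0,0,0,0.41,0.02,0,0,0,0,0,0.41,0.02,0,0,0,0,0,0.41]
}}

```text
clock: 3.0
position: [0.4763, 0.0472, 0.0252]
tcp_rot: [0.803, 1.571, -2.74]
force: [0.0, 0.2, -0.4]
finger_gap: 0.0503
```

Emit:
{"method": "jog_arm", "body": {
  "plan": [0.01,0,0,0,0,0,0.41,0.02,0,0,0,0,0,0.41,0.02,0,0,0,0,0,0.41]
}}

```text
clock: 3.25
position: [0.4762, 0.0472, 0.0231]
tcp_rot: [0.685, 1.571, -2.858]
force: [-0.1, -0.4, -0.1]
finger_gap: 0.0503
```

Emit:
{"method": "jog_arm", "body": {
  "plan": [0.01,0,0,0,0,0,0.41,0.01,0,0,0,0,0,0.41]
}}

```text
clock: 3.42
position: [0.4763, 0.0472, 0.0222]
tcp_rot: [0.773, 1.571, -2.77]
force: [0.6, 0.7, -0.8]
finger_gap: 0.0502
```

Emit:
{"method": "jog_arm", "body": {
  "plan": [0.01,0,0,0,0,0,0.41,0.01,0,0,0,0,0,0.41]
}}

```text
clock: 3.58
position: [0.4762, 0.0471, 0.0212]
tcp_rot: [0.673, 1.571, -2.87]
force: [0.1, 0.1, 0.4]
finger_gap: 0.0508
```

Emit:
{"method": "jog_arm", "body": {
  "plan": [0.01,0,0,0,0,0,0.41,0.01,0,0,0,0,0,0.41]
}}

```text
clock: 3.75
position: [0.4764, 0.0472, 0.0209]
tcp_rot: [-2.985, 1.571, -0.245]
force: [-2.3, -0.5, 8.7]
finger_gap: 0.0501
```

Emit:
{"method": "jog_arm", "body": {
  "plan": [0.01,0,0,0,0,0,0.41,0.01,0,0,0,0,0,0.41]
}}

```text
clock: 3.92
position: [0.4765, 0.0473, 0.0208]
tcp_rot: [-2.624, 1.57, 0.117]
force: [-7.1, 0.6, 21.4]
finger_gap: 0.0502
```

Emit:
{"method": "jog_arm", "body": {
  "plan": [0.01,0,0,0,0,0,0.41,0.01,0,0,0,0,0,0.41]
}}

```text
clock: 4.08
position: [0.4766, 0.0473, 0.0206]
tcp_rot: [-2.568, 1.569, 0.174]
force: [-11.6, -0.5, 33.5]
finger_gap: 0.0502
```

Contact with the board came at a TCP height of about 21 mm. I'll back off 2.5 mm and push slowly.

Emit:
{"method": "jog_arm", "body": {
  "plan": [-0.053,0,0,0,0,0,0.41,-0.053,0,0,0,0,0,0.41,-0.053,0,-0.05,0,0,0,0.41,-0.053,0,-0.09,0,0,0,0.41,-0.053,0,-0.13,0,0,0,0.41,-0.053,0,-0.17,0,0,0,0.41,-0.053,0,-0.21,0,0,0,0.41,-0.053,0,-0.25,0,0,0,0.41,-0.053,0,-0.29,0,0,0,0.41]
}}

```text
clock: 4.83
position: [0.5033, 0.0356, 0.0233]
tcp_rot: [0.841, 1.57, -2.702]
force: [-0.7, 1.6, -0.7]
finger_gap: 0.0504
```

Emit:
{"method": "jog_arm", "body": {
  "plan": [0,0,-0.05,0,0,0,0.41,0,0,-0.1,0,0,0,0.41,0,0,-0.15,0,0,0,0.41,0,0,-0.2,0,0,0,0.41,0,0,-0.25,0,0,0,0.41,0,0,-0.3,0,0,0,0.41,0,0,-0.35,0,0,0,0.41,0,0,-0.4,0,0,0,0.41,0,0,-0.45,0,0,0,0.41,0,0,-0.5,0,0,0,0.41]
}}

```text
clock: 5.67
position: [0.5495, 0.0161, 0.0236]
tcp_rot: [0.962, 1.571, -2.581]
force: [-0.7, 0.2, -0.5]
finger_gap: 0.0503
```

Emit:
{"method": "jog_arm", "body": {
  "plan": [0,0,-0.05,0,0,0,0.41,0,0,-0.1,0,0,0,0.41,0,0,-0.15,0,0,0,0.41,0,0,-0.19,0,0,0,0.41,0,0,-0.22,0,0,0,0.41,0,0,-0.25,0,0,0,0.41,0,0,-0.25,0,0,0,0.41]
}}

```text
clock: 6.25
position: [0.5726, 0.0064, 0.0236]
tcp_rot: [-2.876, 1.571, -0.136]
force: [0.9, -0.6, -0.2]
finger_gap: 0.0503
```

Run:
```python
from go import *
go([.648-.0389,-.0264+.0165,.0235],67)
cm=camera_model("wrist");p,d=grab_frame("wrist")
hsv=cv2.cvtColor(p,cv2.COLOR_RGB2HSV);print([proj(cm,q) for q in([.648,-.0264,.0146],[.569,.007,.034])])
cv2.imwrite("pics/w2.png",p[:,:,::-1])
```

```text
R [[0.0, -0.391, -0.921], [-0.0, -0.921, 0.391], [-1.0, -0.0, -0.0]]
pos [0.5726 0.0064 0.0236] gap 0.05032085280681676 F [ 0.87 -0.59 -0.18] t 6.25
shift [ 0.001  0.007 -0.4  ] turn [ 0.     -0.0002  0.    ]
[(np.float64(322.78248220566616), np.float64(93.85321281595435)), (np.float64(322.9622790331127), np.float64(261.143785509827))]
```

View pics/w2.png

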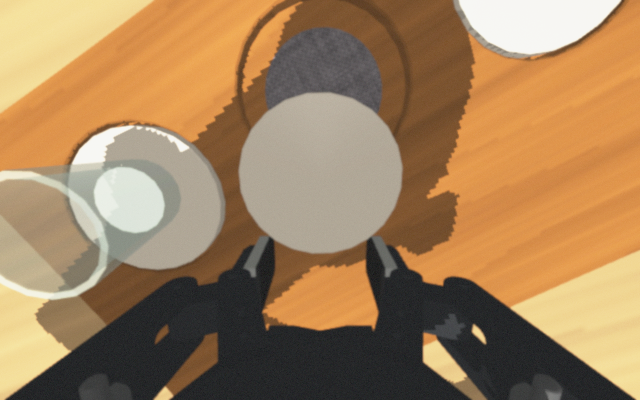

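The disc is centred at about (320,172) in the fingers and heads straight at the felt, at about (323,88). Neighbouring glasses are clear. Next I'll measure the exact remaining distance.

Run:
```python
from go import *
cm=camera_model("wrist");p=cv2.imread("pics/w2.png")[:,:,::-1].astype(int)
R=Ro.from_euler("xyz",state()["tcp_rot"]).as_matrix()
def circ(P):
    b=(P**2).sum(1);s=np.linalg.lstsq(np.c_[2*P,np.ones(len(P))],b,rcond=None)[0];return s[:2],np.sqrt(s[2]+s[:2]@s[:2])
m=((p.max(2)-p.min(2)<45)&(p.min(2)>110)).astype(np.uint8)
n,l,st,c=cv2.connectedComponentsWithStats(m);k=l[180,320];cs,_=cv2.findContours((l==k).astype(np.uint8),0,1)
c1,r1=circ(np.array([onz(cm,*q[0],.034)[:2] for q in max(cs,key=len)]))
fm=((p.max(2)-p.min(2)<30)&(p.max(2)<130)).astype(np.uint8);fm[100:]=0
n,l,st,c=cv2.connectedComponentsWithStats(fm);k=l[70,323];cs,_=cv2.findContours((l==k).astype(np.uint8),0,1)
q=max(cs,key=len)[:,0]; q=q[q[:,1]<85]
c2,r2=circ(np.array([onz(cm,*a,.0146)[:2] for a in q]))
print(c1,r1,c2,r2); print("tool yz diff",(R.T@np.r_[c2-c1,0])*1e3)
```

```text
[ 0.61070982 -0.0090972 ] 0.03979111440552953 [ 0.64795584 -0.02668283] 0.02979944173968036
tool yz diff [ 6.58049771e-03  1.63206453e+00 -4.11564876e+01]
```

Emit:
{"method": "jog_arm", "body": {
  "plan": [0,0.004,-0.04,0,0,0,0.41,0,0.008,-0.08,0,0,0,0.41,0,0.012,-0.12,0,0,0,0.41,0,0.016,-0.16,0,0,0,0.41,0,0.016,-0.2,0,0,0,0.41,0,0.016,-0.24,0,0,0,0.41,0,0.016,-0.27,0,0,0,0.41,0,0.016,-0.3,0,0,0,0.41,0,0.016,-0.32,0,0,0,0.41]
}}

```text
clock: 7.05
position: [0.6012, -0.0076, 0.0236]
tcp_rot: [0.824, 1.571, -2.719]
force: [-0.5, -0.1, 0.5]
finger_gap: 0.0504
```

Emit:
{"method": "jog_arm", "body": {
  "plan": [0,0,-0.015,0,0,0,0.41,0,0,-0.03,0,0,0,0.41,0,0,-0.045,0,0,0,0.41,0,0,-0.06,0,0,0,0.41,0,0,-0.075,0,0,0,0.41,0,0,-0.09,0,0,0,0.41,0,0,-0.1,0,0,0,0.41,0,0,-0.1,0,0,0,0.41]
}}

```text
clock: 7.72
position: [0.6104, -0.0114, 0.0236]
tcp_rot: [-2.789, 1.571, -0.048]
force: [0.3, -0.9, 0.1]
finger_gap: 0.0504
```

Run:
```python
from go import *
go([.648-.0389,-.0264+.0165,.0235],67)
p,d=grab_frame("wrist");cv2.imwrite("pics/w3.png",p[:,:,::-1]);cm=camera_model("wrist")
for x,y in[(320,70),(320,110),(320,150),(260,100),(380,100),(320,180)]:
    q=np.array(cm["eye"])+ray(cm,x,y)[1]*np.median(d[y-3:y+4,x-3:x+4]);print((x,y),q.round(4))
```

```text
R [[0.0, -0.391, -0.921], [-0.0, -0.921, 0.391], [-1.0, -0.0, -0.0]]
pos [ 0.6104 -0.0114  0.0236] gap 0.05042792458082385 F [ 0.26 -0.87  0.12] t 7.7167
shift [ 0.001 -0.009  0.018] turn [ 0.0001 -0.0001  0.0001]
(320, 70) [ 0.695  -0.0465  0.0256]
(320, 110) [ 0.6785 -0.0395  0.0253]
(320, 150) [ 0.6607 -0.032   0.0254]
(260, 100) [ 0.6941 -0.0146  0.0254]
(380, 100) [ 0.6714 -0.0681  0.0252]
(320, 180) [ 0.6464 -0.0259  0.0254]
```

View pics/w3.png

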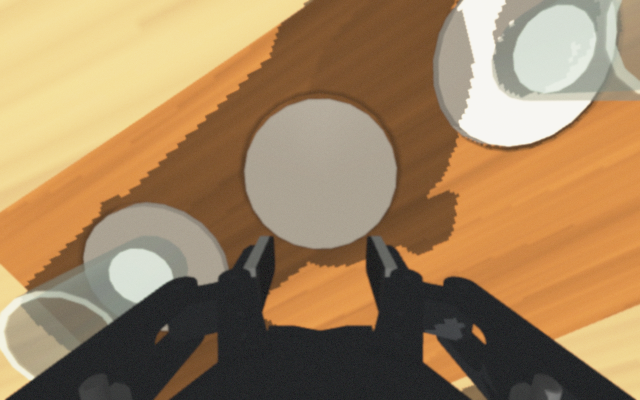

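The disc shows flush: its depth height is 25.4 mm, the same as the surrounding board. Now I'll retreat and verify.

Emit:
{"method": "jog_arm", "body": {
  "plan": [0,0,0.06,0,0,0,0.41,-0.02,0,0.12,0,0,0,0.41,-0.2,0,0.15,0,0,0,0.41,-0.5,0,0.15,0,0,0,0.41,-0.8,0,0.15,0,0,0,0.41,-1,0,0.15,0,0,0,0.41,-1,0,0.15,0,0,0,0.41,-1,0,0.15,0,0,0,0.41]
}}

```text
clock: 8.43
position: [0.5965, -0.0049, 0.1253]
tcp_rot: [-2.39, 1.568, 0.35]
force: [0.8, 2.1, -0.3]
finger_gap: 0.0505
```

Run:
```python
from go import *
print(state()["force"],state()["position"])
cm=camera_model("wrist");p,d=grab_frame("wrist");cv2.imwrite("pics/w4.png",p[:,:,::-1]);p=p.astype(int)
u,v=map(int,proj(cm,[.648,-.0266,.024]));print(u,v)
m=((p.max(2)-p.min(2)<45)&(p.min(2)>100)).astype(np.uint8)
n,l,st,c=cv2.connectedComponentsWithStats(m);k=l[v,u];M=l==k
cs,_=cv2.findContours(M.astype(np.uint8),0,1)
P=np.array([onz(cm,*q[0],.024)[:2] for q in max(cs,key=len)])
s=np.linalg.lstsq(np.c_[2*P,np.ones(len(P))],(P**2).sum(1),rcond=None)[0];print("disc",s[:2],np.sqrt(s[2]+s[:2]@s[:2]))
def cloud(M):
    y,x=np.nonzero(M);return np.array([np.array(cm["eye"])+ray(cm,a,b)[1]*d[b,a] for a,b in zip(x[::7],y[::7]) if d[b,a]>0])
for M_ in(cv2.erode(M.astype(np.uint8),np.ones((7,7))),cv2.dilate(M.astype(np.uint8),np.ones((25,25)))-cv2.dilate(M.astype(np.uint8),np.ones((11,11)))):
    C=cloud(M_);f=np.linalg.lstsq(np.c_[C[:,:2]-C[:,:2].mean(0),np.ones(len(C))],C[:,2],rcond=None)[0];print("plane slope,z",f.round(4))
```

```text
[ 0.81921376  2.0670601  -0.29700707] [ 0.59648457 -0.00494641  0.12526557]
320 137
disc [ 0.64697345 -0.02615833] 0.039429107204420576
plane slope,z [-0.0015  0.0006  0.0255]
plane slope,z [ 0.0003 -0.0004  0.0255]
```

View pics/w4.png

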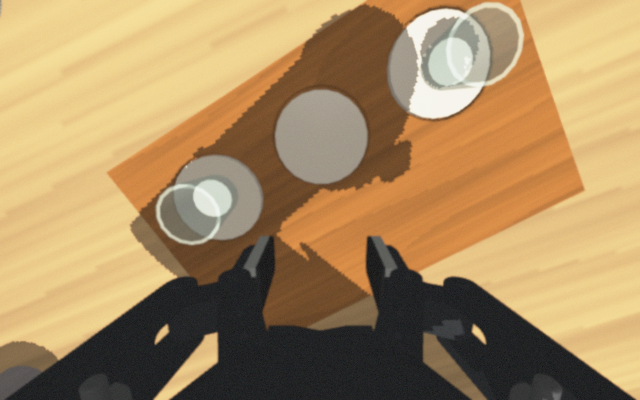

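The disc is at (321,137), seated flush and level, and within about 1 mm of the recess centre. Both glasses stand upright on their coasters.

```bash
python3 -c "
from workcell import *
print(hand_in())"
```

```text
the job is handed in; nothing more can be done
None
```

I pushed the loose white coaster about 13 cm across the board with the two half-open fingertips, and it dropped into the empty middle recess. I then backed off, raised the arm clear and handed the job in; it reports no verdict.

- **Position:** the coaster's centre measured (647.0, -26.2) mm, about 1 mm from the recess centre I had measured at (648, -26.6) mm. The limit is 6 mm.
- **Seating:** the coaster's top and the board around it both read 25.5 mm in the depth image, so it is flush. Its slope is about 0.002 rad. The reading is about 1.5 mm above the nominal 24 mm for both surfaces alike, which I put down to calibration.
- **Other objects:** both glasses stand upright on their coasters in the last picture. I saw no sign of the other objects having moved, but I judged that by eye and measured only the loose coaster.
- **Forces and time:** the highest force was about 35 N, when I lowered the fingertips onto the board to find its height. The arm's clock stood at about 8.5 s.

All of these checks agreed, and none failed.

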